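Find the press plate that rocks and reject it

TASK

One of the two press plates on the granite surface plate is warped: it rocks when you press the right one of its corners. Press gently on the corners to find it, hold the rocking corner down against the granite for a full second to be sure, then lift that plate by its knob and set it down flat and gently in the red reject tray, and let go. Leave the sound plate where it stands on the granite, and do not disturb the label roll or the glue stick.

Things in the scene. Friction and masses are not known exactly. Their poses are not given: they have to be found in the camera images.
- granite_top (a point): Dark granite surface plate, 220 x 350 mm (x by y), 40 mm high, fixed to the table; the point is the centre of its flat, level top face; z up.
- press_plate_1_knob (a point): Centre of the black knob (24 mm across) in the middle of press plate 1: on its axis, 32 mm above the underside of the plate's pads, 18 mm above the plate's top face, 12 mm below the knob's top. x and y run parallel to the plate's sides, z up. The plate under it is described at press_plate_1.
- press_plate_2_knob (a point): Centre of the black knob of press plate 2, which has the same size and looks as press plate 1.
- reject_tray: Open red plastic tray, 150 x 150 mm outside, 30 mm high, walls and floor 4 mm thick, fixed to the table; origin at the centre of its underside, x and y parallel to its sides, z up. A press plate fits in it at any yaw.
- press_plate_1: Bare metal plate, 90 x 90 mm, 8 mm thick, about 0.6 kg, on four black rubber corner pads 12 mm across, 36 mm from the middle in x and y, each under a dark dot; top face 14 mm above what it stands on. Origin: centre of the pads' underside. It may be the sound plate or the warped one; both lie level at rest. The sound one yields at no corner. Aim for 4 to 10 N; peaks over 35 N are too hard.
- press_plate_2: The other plate, same size. The warped one, either of the two, lies on three pads; its fourth pad, at any of its corners, hangs 4.5 mm above the granite. A 1 N press on that corner starts to rock it down and 5 N holds it there, its top at that corner then about 4.5 mm lower and the plate leaning about 0.09 rad; let go, it falls back level. Origin: centre of the pads' underside.
- granite: The granite surface plate; origin at the centre of its underside, 40 mm below granite_top.
- label_roll: Bystander: roll of white labels, 90 mm across, 40 mm high, at the back of the table; origin at the centre of its underside.
- glue_stick: Bystander: white and red glue stick standing upright, 25 mm across, 95 mm high, at the back of the table; origin at the centre of its underside.
Not all that is in view belongs to the job. What is shaped like the press_plate_1 but pink is not meant.

How it is judged (in metres and radians):
On the way:
1. the warped plate, standing in its place on the granite, is held tipped down on its lifted corner by the fingers for 0.8 s (angle between press_plate_2's own z axis and vertical between 0.073 and 0.11 rad and z of press_plate_2 in the frame of granite below 0.046 m and distance of press_plate_2 from where it was at the start of the episode below 0.02 m and contact force between the fingers and press_plate_2 above 1 N and contact force between press_plate_2 and granite above 3 N), for 0.8 s.
At the end, for the whole second after the job is handed in: The warped plate lies flat (within 0.06 rad) on the floor of the reject tray, at rest and released; the sound plate still stands on the granite within 25 mm of where it started (x of press_plate_2 in the frame of reject_tray between -0.04 and 0.04 m and y of press_plate_2 in the frame of reject_tray between -0.04 and 0.04 m and z of press_plate_2 in the frame of reject_tray below 0.009 m and angle between press_plate_2's own z axis and vertical below 0.06 rad and linear speed of press_plate_2 below 0.02 m/s and distance of press_plate_1 from where it was at the start of the episode below 0.025 m and angle between press_plate_1's own z axis and vertical below 0.03 rad); the robot touches nothing.
It fails at once if a plate is pressed on the granite with more than 45 N in all (its own weight of about 6 N included) (contact force between any of press_plate_1, press_plate_2 and granite above 45 N).
It fails at once if the plate is dropped: it moves at more than 0.6 m/s while the fingers do not hold it (contact force between the fingers and press_plate_2 below 0.1 N and linear speed of press_plate_2 above 0.6 m/s).
It fails at once if the label roll or the glue stick is moved by more than 30 mm (distance of any of label_roll, glue_stick from where it was at the start of the episode above 0.03 m).
It also fails if it takes over 72 s, if anything falls off the work surface, if the arm or the gripper's body presses on something with over 40 N, if the wrist force passes 120 N, or if a joint passes its speed limit or range.

ROBOT

A 6-joint arm with a two-finger parallel gripper is mounted at the origin on a cart in front of the work surface, level with it; the furniture and walls round the work are solid. World frame = base frame: x ahead of the robot, y to its left, z up, the work surface at z = 0. Lengths are in m, angles in degrees, forces in N, time in s.
With the tool pointing down it reaches from about 0.4 to 0.825 m from the base axis. Payload 7 kg.
Tool frame: the origin (TCP) lies between the finger pads; the fingertips stand 19 mm ahead of it and the grasp point (between the pads) is the TCP; z points along the fingers, y is the line along which they close (so a half turn about z gives the same grasp; the last joint's range is limited). The gripper opens to 88 mm and grips with 3 to 60 N. Pads are 19 mm wide; open, the fingers measure 130 mm over their backs; the gripper's body (78 mm by 193 mm) begins 47 mm behind the grasp point.
Start: joints at [-49.842, 20.546, 0.682, 0, -70.136, -16.507], TCP at [0.271, -0.618, 0.246] pointing down, gripper open.
Joint ranges: [-176.03, 176.03], [-82.01, 121.73], [-58.28, 71.71], [-173.87, 95.51], [-174.79, -0.11], [-173.66, 173.66]. Speed limits (degrees/s): [136.94, 136.94, 172.46, 180, 180, 180].

INTERFACE

Orientations are given as [roll, pitch, yaw] about the fixed x, y, z axes, in that order (R = Rz(yaw) Ry(pitch) Rx(roll)).
In Python, from plant import get_obs, snapshot, close_job, spot_in, spot_point gives the robot as it stands.
- The arm moves only by the tool play_rows, never from a script. Its argument "plan" is a list of rows, each a list of 6 numbers: the shift along the tool's x, y, z in cm, then the turn, a rotation vector about the tool's x, y, z in degrees. A call has 1 to 20 rows; each row shifts and turns the commanded pose from where the row before left it, along the tool's axes as they then stand; what a row does not reach is not made up. A row lasts 1/12 s, in which the tool goes at most 41.7 mm and 7.16 degrees, less where a joint would pass 70% of its speed; a pose out of reach is approached as far as the arm can. A call is refused whole if a number of a shift passes 4.17 or a number of a turn 7.16, either way. A call with a gripper value outside its range is refused whole. "grip" is the finger opening in cm, from 0 to 8.76, set as the call begins (left out, the last holds). The fingers move at their own pace and stop on an object; the grip force is fixed at half the most. Time passes only in rows, so rows that do not move let the fingers close. It gives the time, the measured TCP pose, the force, the opening and the grip force at its end, in the units of the state.
- get_obs(): the state, without advancing time (a new reading comes with each control period).
- snapshot(name): name is "scene" or "top"; returns a dict with "frame" (420x560x3 uint8, red, green, blue), "fx", "fy", "cx", "cy" (pixels), "position" and "attitude" of the camera in the world. Camera axes: x right, y down, z forward; pixel columns grow to the right and rows downward; lengths in m; the calibration is good to about 2 mm. A picture is of the moment at which its call begins. There is no depth.
- close_job(): hands the job in; it is judged then, once.
Trained networks look in the newest picture that a camera, given by its name, has taken for a name from the list of things; names that differ only in an ending like _2 or _b are one class to them, and where a whole thing is asked for, a point or a joint stands for the part that bears it (a point fixed in the world has none). Each returns a list of dicts, best first, with "score" (0 to 1); they miss things now and then, are a little off and sometimes report something else, mostly with a low value. They report only what shows in the picture. A call takes as long as a camera call. They do not tell look-alikes from the thing itself.
- spot_in(camera, thing): "position" ([x, y, z] in m, in world coordinates, good to about 4 mm: the middle of the surface that is visible of it).
- spot_point(camera, thing): "position" ([x, y, z] in m, in world coordinates, good to about 4 mm: a listed point, or the origin of a listed thing).
The state is a dict: "clock": time; "joint_pos": joint angles; "qvel": joint speeds; "tau": joint torques, N m; "tool_pos": TCP position; "orientation": TCP orientation; "force": force on the tool from outside, world axes, zero at the start; "moment": the same for the moment, N m; "opening": finger opening in m; "gripper_force": force on a finger pad.
Only numpy, scipy, OpenCV 4.12 (cv2) and the standard library are available. Lean on these libraries where they do the work, as an engineer would, in place of code of your own. Each camera call takes 0.05 s, during which the arm holds its last target. There are 200 camera calls.

## Working session

There is one attempt and no reset: what is moved stays moved. The work goes in short steps, Python scripts to look and compute and a tool call to move; the robot and the scene stay as the last step left them, time stands still between calls to the robot, and variables do not carry over. Pictures are saved under pics/ and viewed, at most 10 in all, crops included, and the job is handed in when it is done.

Besides the shell and the picture viewer there is one more tool, called as name(argument=value, ...), one argument or row to a line, values as JSON. play_rows: Moves the arm, as the interface text tells. Its arguments: {"type":"object","properties":{"plan":{"type":"array","items":{"type":"array","items":{"type":"number"}}},"grip":{"type":"number"}},"required":["plan"]}

```bash
mkdir -p pics; python3 - <<'E'
from plant import *
import cv2
for c in("scene","top"):
    s=snapshot(c); cv2.imwrite(f"pics/{c}0.png",s["frame"][:,:,::-1])
    print(c,s["fx"],s["cx"],s["cy"],s["position"],s["attitude"])
    for t in("press_plate_1_knob","granite_top","reject_tray","press_plate_1","label_roll","glue_stick"):
        print(t,[(round(d["score"],2),[round(float(v),4) for v in d["position"]]) for d in spot_point(c,t)])
print(get_obs())
E
```

```text
scene 540.0090101700513 268.31606589301754 208.91263729537218 [0.23931976 0.57477131 1.16560875] [-145.87030596   -0.22378718 -151.13894114]
press_plate_1_knob [(0.96, [0.478, -0.1236, 0.0705])]
granite_top []
reject_tray [(0.69, [0.4873, 0.0348, 0.0409]), (0.61, [0.4902, -0.0357, 0.04]), (0.57, [0.5282, -0.3629, 0.0062])]
press_plate_1 [(0.96, [0.4791, -0.1226, 0.0446]), (0.78, [0.4509, 0.2472, -0.0034]), (0.63, [0.4896, 0.0325, 0.0435])]
label_roll [(0.42, [0.7575, -0.0354, -0.0006])]
glue_stick [(0.68, [0.7097, -0.159, -0.0026])]
top 529.6362754236704 280.48398619125174 208.9771792343878 [ 0.34167686 -0.08251246  1.25504685] [-166.78325223    0.33314694  -89.09533906]
press_plate_1_knob [(0.74, [0.4554, 0.2539, 0.0361]), (0.68, [0.4761, -0.1253, 0.0741])]
granite_top [(0.73, [0.4908, -0.0368, 0.0365])]
reject_tray [(0.71, [0.5251, -0.3594, -0.0027]), (0.55, [0.4903, 0.0321, 0.0702])]
press_plate_1 [(0.97, [0.4706, -0.123, 0.0389]), (0.96, [0.4852, 0.0373, 0.0415]), (0.58, [0.455, 0.2496, 0.0017])]
label_roll [(0.8, [0.754, -0.0323, -0.001]), (0.17, [0.4735, -0.1264, 0.073])]
glue_stick [(0.64, [0.7144, -0.1638, -0.0004]), (0.23, [0.4766, -0.1256, 0.0376])]
{'clock': 0.7, 'joint_pos': array([-4.98417042e+01,  2.05423400e+01,  6.83082145e-01, -1.20247735e-03,
       -7.01345719e+01, -1.65071092e+01]), 'qvel': array([ 0.08990384,  0.02826598, -0.02223878, -0.01769209, -0.0325289 ,
        0.04936007]), 'tau': array([-9.60905118e-05, -5.82163203e+01,  2.93254119e+01,  7.00143054e+00,
        1.25615977e-02, -4.20583137e-05]), 'tool_pos': array([ 0.27077898, -0.61829588,  0.24561142]), 'orientation': array([-1.79994405e+02,  2.83754436e-03, -1.56349222e+02]), 'force': array([-0.6242746 ,  1.04561719, -0.06422619]), 'moment': array([0.00213482, 0.0038493 , 0.00090213]), 'gripper_force': 0.0, 'opening': 0.08791595811880853}
```

View pics/top0.png

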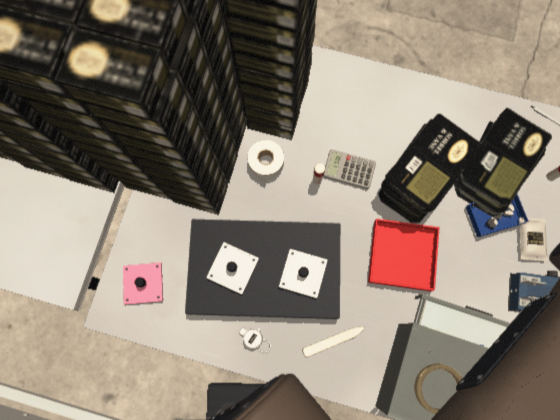

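View pics/scene0.png

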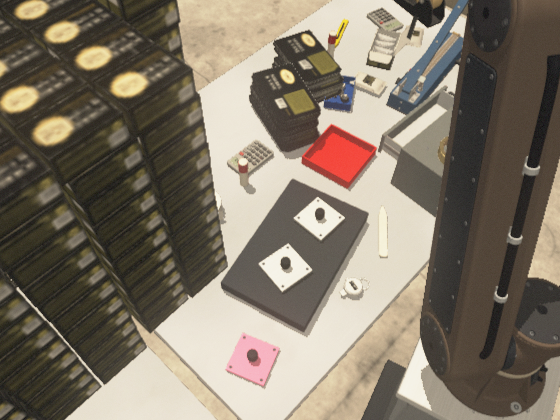

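The top picture shows the white plates at (232,267) and (303,272) on the dark granite and the look-alike pink plate at (142,283), off the granite. The tray is at (404,255), the roll at (265,158) and the glue stick at (319,170). Only the two bare-metal plates on the granite fit the description. The scene picture agrees. Next I measure the plate outlines and make the confirming crop.

```bash
cat > h.py <<'E'
from plant import *
import numpy as np, cv2
from scipy.spatial.transform import Rotation as R
def back(s,uv,z):
    uv=np.atleast_2d(uv); Rm=R.from_euler("xyz",s["attitude"],degrees=True).as_matrix()
    d=np.c_[(uv[:,0]-s["cx"])/s["fx"],(uv[:,1]-s["cy"])/s["fy"],np.ones(len(uv))]@Rm.T
    p=np.array(s["position"]); return p+d*((z-p[2])/d[:,2])[:,None]
def proj(s,P):
    Rm=R.from_euler("xyz",s["attitude"],degrees=True).as_matrix()
    q=(np.atleast_2d(P)-s["position"])@Rm
    return np.c_[q[:,0]/q[:,2]*s["fx"]+s["cx"],q[:,1]/q[:,2]*s["fy"]+s["cy"]]
def plates(cam,guess,z=.054):
    s=snapshot(cam); g=s["frame"].min(2); out=[]
    for p in guess:
        u,v=proj(s,[*p,z])[0]; m=np.zeros_like(g); cv2.circle(m,(int(u),int(v)),38,255,-1)
        b=((g>120)&(m>0)).astype(np.uint8)
        c=max(cv2.findContours(b,0,1)[0],key=cv2.contourArea)
        w=back(s,c[:,0,:].astype(float),z)[:,:2]
        r=cv2.minAreaRect((w*1000).astype(np.float32)); out.append(r)
    return s,out
E
python3 - <<'E'
from h import *
G=[(.485,.035),(.476,-.124)]
for c in("top","scene"):
    s,o=plates(c,G); print(c,o)
    if c=="top":
        cr=cv2.resize(s["frame"][205:330,120:350,::-1],None,fx=3.4,fy=3.4,interpolation=cv2.INTER_CUBIC)
        for (cx,cy),_,a in o:
            for k in range(4):
                t=np.radians(a+45+90*k); q=np.array([cx/1000,cy/1000,.054])+.0509*np.array([np.cos(t),np.sin(t),0])
                uv=(proj(s,q)[0]-[120,205])*3.4; print(q.round(4)); cv2.circle(cr,tuple(uv.astype(int)),8,(0,0,255),1)
        cv2.imwrite("pics/crop1.png",cr)
        # tray
        f=s["frame"].astype(int); b=((f[:,:,0]>150)&(f[:,:,1]<90)&(f[:,:,2]<90)).astype(np.uint8); b[:, :360]=0
        cc=max(cv2.findContours(b,0,1)[0],key=cv2.contourArea)
        print("tray",cv2.minAreaRect((back(s,cc[:,0,:].astype(float),.03)[:,:2]*1000).astype(np.float32)))
        f2=s["frame"].max(2)
E
```

```text
top [((485.73480224609375, 36.202056884765625), (90.93443298339844, 91.21671295166016), 66.09024810791016), ((476.21136474609375, -124.1123275756836), (90.50422668457031, 91.41603088378906), 74.4265365600586)]
[0.4674 0.0837 0.054 ]
[0.4382 0.0179 0.054 ]
[ 0.5041 -0.0113  0.054 ]
[0.5332 0.0545 0.054 ]
[ 0.4512 -0.0798  0.054 ]
[ 0.4319 -0.1491  0.054 ]
[ 0.5012 -0.1684  0.054 ]
[ 0.5205 -0.0991  0.054 ]
tray ((526.2186889648438, -360.4149169921875), (148.2532958984375, 150.3706512451172), 82.73925018310547)
scene [((488.1801452636719, 35.30047607421875), (92.08113098144531, 92.02093505859375), 66.28685760498047), ((478.4996337890625, -125.08749389648438), (92.76876068115234, 92.00437927246094), 74.46823120117188)]
```

View pics/crop1.png

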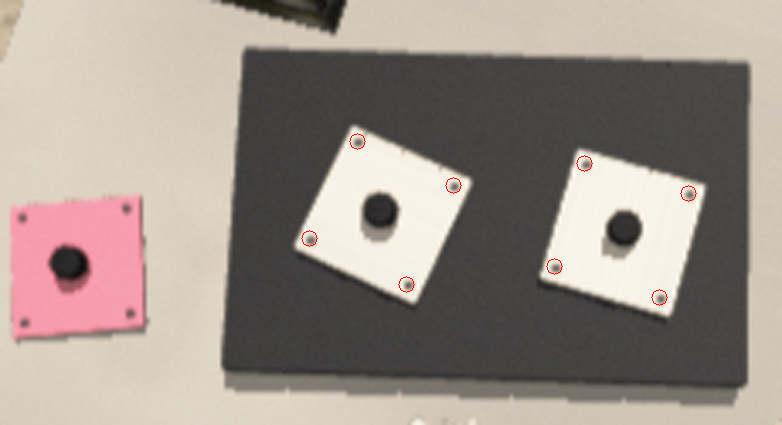

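The crop confirms it: both metal plates have four dark dots under my circles, and the pink one is off the granite. The current tool yaw (about 204°) already lies along both plates' diagonals, so no turning is needed to press.

```bash
cat >> h.py <<'E'
A=np.array([.487,.036]);B=np.array([.4772,-.1245])
def tgt(c,deg,r): return c+r*np.array([np.cos(np.radians(deg)),np.sin(np.radians(deg))])
TG={"B29":tgt(B,29.4,.050),"B209":tgt(B,209.4,.050),"B119":tgt(B,119.4,.061),"B299":tgt(B,299.4,.061),
"A21":tgt(A,21.2,.050),"A201":tgt(A,201.2,.050),"A111":tgt(A,111.2,.061),"A291":tgt(A,291.2,.061)}
def delta(p):
    o=get_obs(); M=R.from_euler("xyz",o["orientation"],degrees=True).as_matrix()
    return (M.T@(np.array(p)-o["tool_pos"])*100).round(2)
E
python3 - <<'E'
from h import *
M=R.from_euler("xyz",[180,0,-156.35],degrees=True).as_matrix()
p=get_obs()["tool_pos"]
for k in["B299","B29","B119","B209","A291","A21","A111","A201"]:
    q=np.array([*TG[k],.078]); print(k,q.round(3),(M.T@(q-p)*100).round(2)); p=q
s=snapshot("top"); print(back(s,[[120,185],[220,213],[293,138]],0).round(3))
E
```

```text
B299 [ 0.507 -0.178  0.078] [-39.33  30.88  16.76]
B29 [ 0.521 -0.1    0.078] [-4.36  6.57  0.  ]
B119 [ 0.447 -0.071  0.078] [5.59 5.57 0.  ]
B209 [ 0.434 -0.149  0.078] [ 4.36 -6.57 -0.  ]
A291 [ 0.509 -0.021  0.078] [-12.05   8.72   0.  ]
A21 [0.534 0.054 0.078] [-5.26  5.88  0.  ]
A111 [0.465 0.093 0.078] [4.73 6.31 0.  ]
A201 [0.44  0.018 0.078] [ 5.26 -5.88 -0.  ]
[[ 0.691  0.326  0.   ]
 [ 0.624  0.076  0.   ]
 [ 0.82  -0.099  0.   ]]
```

play_rows(
  grip=0,
  plan=[
    [-2.46,1.93,0,0,0,0],
    [-2.46,1.93,0,0,0,0],
    [-2.46,1.93,0,0,0,0],
    [-2.46,1.93,0,0,0,0],
    [-2.46,1.93,0,0,0,0],
    [-2.46,1.93,0,0,0,0],
    [-2.46,1.93,0,0,0,0],
    [-2.46,1.93,0,0,0,0],
    [-2.46,1.93,0,0,0,0],
    [-2.46,1.93,0,0,0,0],
    [-2.46,1.93,0,0,0,0],
    [-2.46,1.93,0,0,0,0],
    [-2.46,1.93,0,0,0,0],
    [-2.46,1.93,0,0,0,0],
    [-2.46,1.93,0,0,0,0],
    [-2.46,1.93,0,0,0,0],
    [0,0,3,0,0,0],
    [0,0,3,0,0,0],
    [0,0,3,0,0,0],
    [0,0,3,0,0,0],
  ],
)

```text
clock: 2.52
tool_pos: [0.5077, -0.1771, 0.1248]
orientation: [-180.0, 0.1, -156.3]
force: [0.5, -0.6, -1.2]
opening: 0.0005
gripper_force: 0.0
```

play_rows(
  plan=[
    [0,0,2.3,0,0,0],
    [0,0,1.5,0,0,0],
    [0,0,0.8,0,0,0],
    [0,0,0.2,0,0,0],
    [0,0,0.1,0,0,0],
    [0,0,0.1,0,0,0],
    [0,0,0.1,0,0,0],
    [0,0,0,0,0,0],
    [0,0,0,0,0,0],
  ],
)

```text
clock: 3.27
tool_pos: [0.5078, -0.1775, 0.0753]
orientation: [-180.0, 0.1, -156.3]
force: [0.3, 0.2, 0.5]
opening: 0.0003
gripper_force: 0.0
```

```bash
python3 - <<'E'
from h import *
o=get_obs();print(o["tool_pos"],o["force"],delta([*TG["B299"],.073]))
s=snapshot("scene");cv2.imwrite("pics/s1.png",cv2.resize(s["frame"][150:320,200:400,::-1],None,fx=3.5,fy=3.5))
E
```

```text
[ 0.50780681 -0.17754685  0.07528298] [0.33190957 0.24194462 0.50387864] [0.06 0.02 0.23]
```

View pics/s1.png

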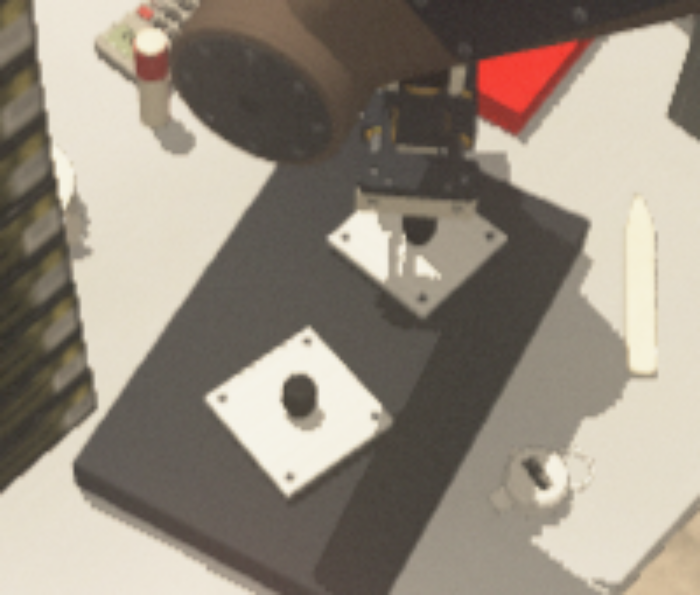

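The enlarged view shows the closed gripper over the right plate's tray-side corner (about 420,200 in the crop). Next I press gently.

play_rows(
  plan=[
    [0,0,0.08,0,0,0],
    [0,0,0.08,0,0,0],
    [0,0,0.07,0,0,0],
    [0,0,0.05,0,0,0],
    [0,0,0.03,0,0,0],
    [0,0,0,0,0,0],
  ],
)

```text
clock: 3.82
tool_pos: [0.5077, -0.1776, 0.073]
orientation: [-180.0, 0.0, -156.3]
force: [-4.4, 2.6, 16.5]
opening: 0.0008
gripper_force: 8.2
```

play_rows(
  plan=[
    [0,0,-0.6,0,0,0],
    [-1.1,1.65,0,0,0,0],
    [-1.1,1.65,0,0,0,0],
    [-1.1,1.65,0,0,0,0],
    [-1.1,1.65,0,0,0,0],
    [0,0,0.2,0,0,0],
    [0,0,0.15,0,0,0],
    [0,0,0.08,0,0,0],
    [0,0,0.06,0,0,0],
    [0,0,0.05,0,0,0],
    [0,0,0.03,0,0,0],
    [0,0,0,0,0,0],
    [0,0,0,0,0,0],
  ],
)

```text
clock: 4.9
tool_pos: [0.5213, -0.0993, 0.0731]
orientation: [180.0, 0.1, -156.4]
force: [-6.2, 9.7, 17.3]
opening: 0.0006
gripper_force: 8.6
```

play_rows(
  plan=[
    [0,0,-0.6,0,0,0],
    [1.4,1.4,0,0,0,0],
    [1.4,1.4,0,0,0,0],
    [1.4,1.4,0,0,0,0],
    [1.4,1.4,0,0,0,0],
    [0,0,0.2,0,0,0],
    [0,0,0.15,0,0,0],
    [0,0,0.08,0,0,0],
    [0,0,0.06,0,0,0],
    [0,0,0.04,0,0,0],
    [0,0,0.02,0,0,0],
    [0,0,0,0,0,0],
    [0,0,0,0,0,0],
  ],
)

```text
clock: 5.98
tool_pos: [0.4483, -0.071, 0.0729]
orientation: [-180.0, 0.0, -156.4]
force: [-4.7, 0.9, 14.2]
opening: 0.0004
gripper_force: 6.5
```

Firm as well. Next is the fourth corner of this plate.

play_rows(
  plan=[
    [0,0,-0.6,0,0,0],
    [1.1,-1.65,0,0,0,0],
    [1.1,-1.65,0,0,0,0],
    [1.1,-1.65,0,0,0,0],
    [1.1,-1.65,0,0,0,0],
    [0,0,0.2,0,0,0],
    [0,0,0.15,0,0,0],
    [0,0,0.08,0,0,0],
    [0,0,0.06,0,0,0],
    [0,0,0.04,0,0,0],
    [0,0,0.02,0,0,0],
    [0,0,0,0,0,0],
    [0,0,0,0,0,0],
  ],
)

```text
clock: 7.07
tool_pos: [0.4339, -0.1485, 0.0732]
orientation: [-180.0, -0.0, -156.3]
force: [-1.6, -3.3, 7.2]
opening: 0.0007
gripper_force: 3.0
```

This plate is firm at all four corners, so it is the sound one. Next is the other plate.

play_rows(
  plan=[
    [0,0,-3,0,0,0],
    [0,0,-3,0,0,0],
    [-1.22,2.5,0,0,0,0],
    [-1.22,2.5,0,0,0,0],
    [-1.22,2.5,0,0,0,0],
    [-1.22,2.5,0,0,0,0],
    [-1.22,2.5,0,0,0,0],
    [-1.22,2.5,0,0,0,0],
    [0,0,3,0,0,0],
    [0,0,2,0,0,0],
    [0,0,0.6,0,0,0],
    [0,0,0.1,0,0,0],
    [0,0,0.08,0,0,0],
    [0,0,0.08,0,0,0],
    [0,0,0.06,0,0,0],
    [0,0,0.05,0,0,0],
    [0,0,0.03,0,0,0],
    [0,0,0,0,0,0],
    [0,0,0,0,0,0],
  ],
)

```text
clock: 8.65
tool_pos: [0.4409, 0.0181, 0.0733]
orientation: [-180.0, 0.1, -156.3]
force: [-1.3, -0.7, 4.7]
opening: 0.0004
gripper_force: 2.4
```

play_rows(
  plan=[
    [0,0,-0.6,0,0,0],
    [-1.32,1.47,0,0,0,0],
    [-1.32,1.47,0,0,0,0],
    [-1.32,1.47,0,0,0,0],
    [-1.32,1.47,0,0,0,0],
    [0,0,0.2,0,0,0],
    [0,0,0.15,0,0,0],
    [0,0,0.08,0,0,0],
    [0,0,0.08,0,0,0],
    [0,0,0.06,0,0,0],
    [0,0,0.03,0,0,0],
    [0,0,0,0,0,0],
    [0,0,0,0,0,0],
  ],
)

```text
clock: 9.73
tool_pos: [0.4653, 0.0928, 0.0729]
orientation: [-180.0, 0.0, -156.4]
force: [-0.9, -0.4, 0.1]
opening: 0.0004
gripper_force: 0.4
```

play_rows(
  plan=[
    [0,0,0.05,0,0,0],
    [0,0,0.05,0,0,0],
    [0,0,0.05,0,0,0],
    [0,0,0,0,0,0],
  ],
)

```text
clock: 10.07
tool_pos: [0.4653, 0.0932, 0.0712]
orientation: [180.0, -0.0, -156.4]
force: [-0.7, -0.2, 1.7]
opening: 0.0004
gripper_force: 0.6
```

This corner yields at under 2 N, so it is the rocking one. I continue down to the granite and hold.

play_rows(
  plan=[
    [0,0,0.06,0,0,0],
    [0,0,0.05,0,0,0],
    [0,0,0.05,0,0,0],
    [0,0,0.04,0,0,0],
    [0,0,0,0,0,0],
  ],
)

```text
clock: 10.48
tool_pos: [0.4654, 0.0932, 0.0692]
orientation: [-180.0, 0.0, -156.3]
force: [0.0, 0.2, 1.3]
opening: 0.0005
gripper_force: 0.6
```

play_rows(
  plan=[
    [0,0,0.04,0,0,0],
    [0,0,0.04,0,0,0],
    [0,0,0.03,0,0,0],
    [0,0,0.03,0,0,0],
    [0,0,0,0,0,0],
  ],
)

```text
clock: 10.9
tool_pos: [0.4655, 0.0933, 0.0685]
orientation: [-180.0, 0.0, -156.3]
force: [-3.3, 1.8, 9.2]
opening: 0.0005
gripper_force: 5.0
```

Bottomed out at 4.5 mm and 9 N. I hold it there.

play_rows(
  plan=[
    [0,0,0,0,0,0],
    [0,0,0,0,0,0],
    [0,0,0,0,0,0],
    [0,0,0,0,0,0],
    [0,0,0,0,0,0],
    [0,0,0,0,0,0],
    [0,0,0,0,0,0],
    [0,0,0,0,0,0],
    [0,0,0,0,0,0],
    [0,0,0,0,0,0],
    [0,0,0,0,0,0],
    [0,0,0,0,0,0],
    [0,0,0,0,0,0],
    [0,0,0,0,0,0],
    [0,0,0,0,0,0],
    [0,0,0,0,0,0],
  ],
)

```text
clock: 12.23
tool_pos: [0.4655, 0.0933, 0.0685]
orientation: [-180.0, 0.0, -156.3]
force: [-3.4, 1.8, 9.5]
opening: 0.0009
gripper_force: 4.9
```

```bash
python3 - <<'E'
from h import *
s=snapshot("scene");cv2.imwrite("pics/s2.png",cv2.resize(s["frame"][200:320,210:390,::-1],None,fx=4,fy=4)); print(get_obs()["force"])
E
```

```text
[-3.5498324   1.31772164  9.79483174]
```

View pics/s2.png

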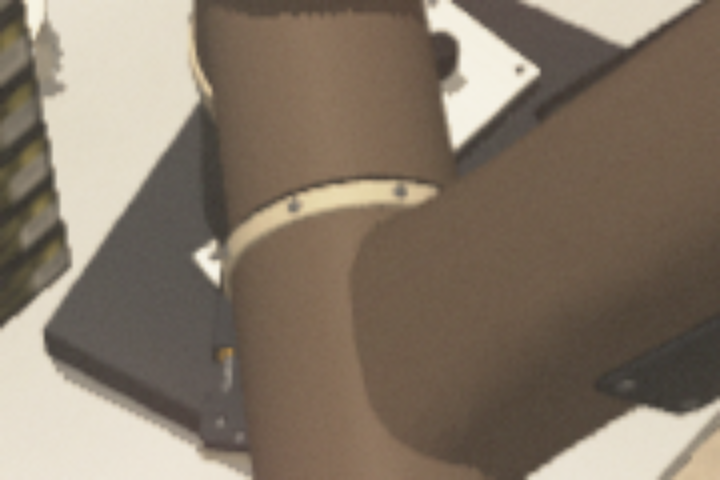

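The arm covers the plate in this view, but 4.5 mm of travel against a firm 9 N shows the corner is down on the granite. I release slowly, rise and re-locate the plate.

play_rows(
  plan=[
    [0,0,-0.08,0,0,0],
    [0,0,-0.08,0,0,0],
    [0,0,-0.1,0,0,0],
    [0,0,-0.1,0,0,0],
    [0,0,-0.1,0,0,0],
    [0,0,-0.1,0,0,0],
    [0,0,-0.1,0,0,0],
    [0,0,-1,0,0,0],
    [0,0,-3,0,0,0],
    [0,0,-3,0,0,0],
    [0,0,-3,0,0,0],
    [0,0,-3,0,0,0],
    [0,4,0,0,0,0],
    [0,4,0,0,0,0],
    [0,0,0,0,0,0],
  ],
  grip=0,
)

```text
clock: 13.53
tool_pos: [0.432, 0.1704, 0.2053]
orientation: [179.9, 0.1, -156.2]
force: [0.3, 0.3, -0.4]
opening: 0.0007
gripper_force: 0.0
```

```bash
python3 - <<'E'
from h import *
s,o=plates("top",[A,B]); print(o); cv2.imwrite("pics/t3.png",s["frame"][:,:,::-1])
print([(d["score"],d["position"]) for d in spot_point("top","press_plate_1_knob")])
try: print(plates("scene",[A,B])[1])
except Exception as e: print(e)
print([(d["score"],d["position"]) for d in spot_point("scene","press_plate_1_knob")]); print(delta([*A,.0755]),get_obs()["tool_pos"])
E
```

```text
[((485.6578369140625, 36.23866271972656), (91.28516387939453, 91.59139251708984), 66.27144622802734), ((476.26788330078125, -124.22225952148438), (91.48814392089844, 91.64010620117188), 74.37614440917969)]
[(0.57, [0.4779, -0.1222, 0.0734])]
[((471.35107421875, -2.6147918701171875), (106.39281463623047, 23.883243560791016), 63.03640365600586), ((467.67095947265625, -218.55215454101562), (41.634124755859375, 109.56546783447266), 85.86785888671875)]
[(0.81, [0.4557, 0.2488, 0.0299])]
[  0.27 -14.08  12.88] [0.43300591 0.16609217 0.20423016]
```

View pics/t3.png

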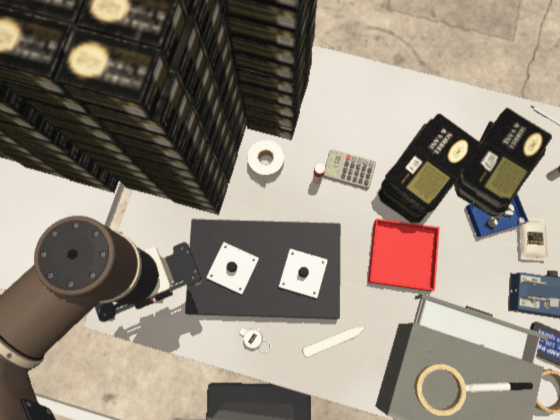

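The picture shows both plates unmoved, the left one at (232,267), with the sound plate, roll and glue stick in place. I go above the left knob.

play_rows(
  grip=6,
  plan=[
    [0.04,-2.35,0,0,0,0],
    [0.04,-2.35,0,0,0,0],
    [0.04,-2.35,0,0,0,0],
    [0.04,-2.35,0,0,0,0],
    [0.04,-2.35,0,0,0,0],
    [0.04,-2.35,0,0,0,0],
    [0,0,2.5,0,0,0],
    [0,0,2.5,0,0,0],
    [0,0,2,0,0,0],
    [0,0,0,0,0,0],
    [0,0,0,0,0,0],
    [0,0,0,0,0,0],
  ],
)

```text
clock: 14.73
tool_pos: [0.4883, 0.0358, 0.1354]
orientation: [-180.0, 0.0, -156.4]
force: [-0.8, 0.0, 1.0]
opening: 0.0599
gripper_force: 0.0
```

```bash
python3 - <<'E'
from h import *
print(delta([.4865,.036,.0757]),get_obs()["tool_pos"],get_obs()["opening"])
E
```

```text
[0.16 0.09 5.97] [0.48827845 0.03582407 0.13535651] 0.05989787208845408
```

play_rows(
  plan=[
    [0.16,0.09,2,0,0,0],
    [0,0,2,0,0,0],
    [0,0,1.2,0,0,0],
    [0,0,0.5,0,0,0],
    [0,0,0.2,0,0,0],
    [0,0,0,0,0,0],
    [0,0,0,0,0,0],
  ],
)

```text
clock: 15.32
tool_pos: [0.4866, 0.0368, 0.0766]
orientation: [-180.0, 0.1, -156.3]
force: [-0.0, 0.3, -1.2]
opening: 0.0601
gripper_force: 0.0
```

play_rows(
  grip=0,
  plan=[
    [0,0,0,0,0,0],
    [0,0,0,0,0,0],
    [0,0,0,0,0,0],
    [0,0,0,0,0,0],
    [0,0,0,0,0,0],
    [0,0,0,0,0,0],
    [0,0,0,0,0,0],
    [0,0,0,0,0,0],
  ],
)

```text
clock: 15.98
tool_pos: [0.486, 0.0364, 0.0757]
orientation: [-180.0, 0.0, -156.3]
force: [1.1, -1.3, 3.8]
opening: 0.0234
gripper_force: 29.9
```

play_rows(
  plan=[
    [0,0,-0.3,0,0,0],
    [0,0,-0.5,0,0,0],
    [0,0,-1,0,0,0],
    [0,0,-2,0,0,0],
    [0,0,-2.5,0,0,0],
    [0,0,-2.5,0,0,0],
    [0,0,-1.5,0,0,0],
    [0,0,-0.7,0,0,0],
    [0,0,0,0,0,0],
    [0,0,0,0,0,0],
  ],
)

```text
clock: 16.82
tool_pos: [0.485, 0.0364, 0.1847]
orientation: [180.0, -0.0, -156.4]
force: [-0.4, -0.2, -6.1]
opening: 0.023
gripper_force: 29.9
```

```bash
python3 - <<'E'
from h import *
o=get_obs();print(o["tool_pos"],o["force"],o["opening"],o["orientation"])
T=[.5265,-.3605,.19];print(delta(T))
s=snapshot("top");im=np.ascontiguousarray(s["frame"][:,:,::-1])
for yaw,col in((-156.35,(0,255,0)),(-97,(255,0,255))):
  M=R.from_euler("xyz",[180,0,yaw],degrees=True).as_matrix()
  P=np.array([.5265,-.3605,.087])+np.array([[a*.039,b*.0965,0] for a,b in((1,1),(1,-1),(-1,-1),(-1,1))])@M.T
  cv2.polylines(im,[proj(s,P).astype(int)],True,col,1)
cv2.imwrite("pics/t4.png",cv2.resize(im[90:420,200:560],None,fx=1.8,fy=1.8))
E
```

```text
[0.48501135 0.03641021 0.18468102] [-0.35239759 -0.24779635 -6.07327343] 0.022999577266130316 [ 1.79959357e+02 -4.92947965e-02 -1.56374315e+02]
[ 12.11 -38.03  -0.55]
```

View pics/t4.png

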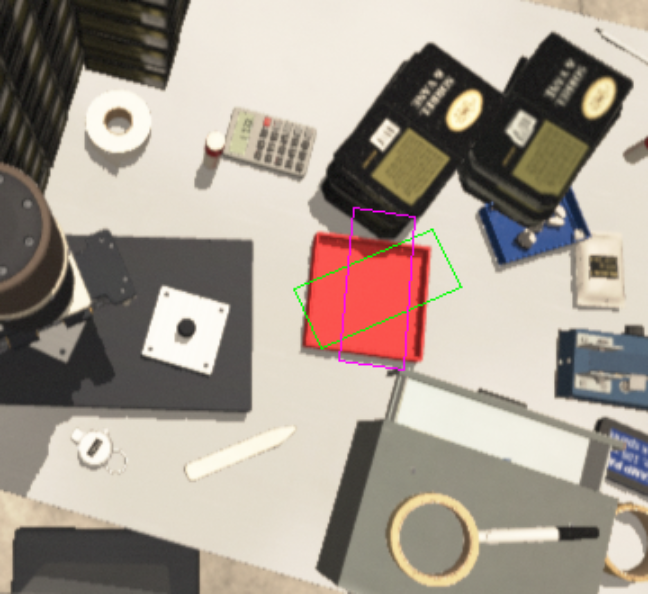

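The plate is in hand (6 N of weight), and the green outline shows the gripper body at its present yaw clear of the books and the grey box at the tray. I carry it over.

play_rows(
  plan=[
    [0.2,-0.65,0,0,0,0],
    [0.4,-1.25,0,0,0,0],
    [0.67,-2.1,0,0,0,0],
    [0.8,-2.5,0,0,0,0],
    [0.8,-2.5,0,0,0,0],
    [0.8,-2.5,0,0,0,0],
    [0.8,-2.5,0,0,0,0],
    [0.8,-2.5,0,0,0,0],
    [0.8,-2.5,0,0,0,0],
    [0.8,-2.5,0,0,0,0],
    [0.8,-2.5,0,0,0,0],
    [0.8,-2.5,0,0,0,0],
    [0.8,-2.5,0,0,0,0],
    [0.8,-2.5,0,0,0,0],
    [0.8,-2.5,0,0,0,0],
    [0.67,-2.1,0,0,0,0],
    [0.4,-1.25,0,0,0,0],
    [0.27,-0.68,0,0,0,0],
    [0,0,0,0,0,0],
    [0,0,0,0,0,0],
  ],
)

```text
clock: 18.53
tool_pos: [0.5259, -0.3606, 0.1844]
orientation: [179.9, -0.1, -156.4]
force: [0.6, 0.6, -5.7]
opening: 0.0237
gripper_force: 29.9
```

```bash
python3 - <<'E'
from h import *
o=get_obs();print(o["tool_pos"],o["force"],delta([.5265,-.3605,.0397]))
s=snapshot("scene");cv2.imwrite("pics/s5.png",cv2.resize(s["frame"][80:260,250:450,::-1],None,fx=3.2,fy=3.2))
E
```

```text
[ 0.52588649 -0.36057392  0.18442429] [ 0.63007214  0.607874   -5.69272859] [-0.08 -0.04 14.47]
```

View pics/s5.png

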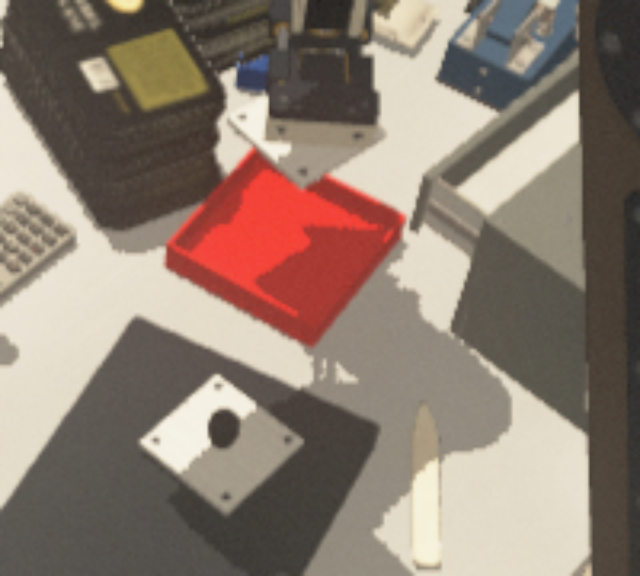

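The plate hangs level in the gripper (crop 305,135). Its apparent offset from the tray is parallax. I lower it.

play_rows(
  plan=[
    [0,0,0.8,0,0,0],
    [0,0,1.6,0,0,0],
    [0,0,2,0,0,0],
    [0,0,2,0,0,0],
    [0,0,2,0,0,0],
    [0,0,2,0,0,0],
    [0,0,1.5,0,0,0],
    [0,0,0.8,0,0,0],
    [0,0,0.6,0,0,0],
    [0,0,0.3,0,0,0],
    [0,0,0.2,0,0,0],
    [0,0,0.2,0,0,0],
    [0,0,0,0,0,0],
    [0,0,0,0,0,0],
  ],
)

```text
clock: 19.75
tool_pos: [0.5268, -0.361, 0.0461]
orientation: [-180.0, 0.0, -156.3]
force: [-0.3, 0.3, -4.3]
opening: 0.0233
gripper_force: 29.9
```

play_rows(
  plan=[
    [0,0,0.1,0,0,0],
    [0,0,0.1,0,0,0],
    [0,0,0.1,0,0,0],
    [0,0,0.08,0,0,0],
    [0,0,0.06,0,0,0],
    [0,0,0.06,0,0,0],
    [0,0,0.05,0,0,0],
    [0,0,0,0,0,0],
    [0,0,0,0,0,0],
  ],
)

```text
clock: 20.5
tool_pos: [0.5265, -0.3609, 0.0399]
orientation: [180.0, -0.0, -156.3]
force: [-0.1, 0.6, -6.1]
opening: 0.0234
gripper_force: 29.9
```

play_rows(
  plan=[
    [0,0,0.04,0,0,0],
    [0,0,0.04,0,0,0],
    [0,0,0,0,0,0],
    [0,0,0,0,0,0],
  ],
)

```text
clock: 20.83
tool_pos: [0.5265, -0.3609, 0.0397]
orientation: [-180.0, 0.0, -156.3]
force: [-2.0, 1.6, 3.8]
opening: 0.0233
gripper_force: 29.9
```

It is standing on the tray floor (force went from -6 to +4 N). I release and rise.

play_rows(
  grip=6,
  plan=[
    [0,0,0,0,0,0],
    [0,0,0,0,0,0],
    [0,0,0,0,0,0],
    [0,0,0,0,0,0],
    [0,0,0,0,0,0],
    [0,0,0,0,0,0],
    [0,0,-0.5,0,0,0],
    [0,0,-1,0,0,0],
    [0,0,-2,0,0,0],
    [0,0,-3,0,0,0],
    [0,0,-3,0,0,0],
    [0,0,-3,0,0,0],
    [0,0,-3,0,0,0],
    [4,0,0,0,0,0],
    [4,0,0,0,0,0],
    [4,0,0,0,0,0],
    [0,0,0,0,0,0],
    [0,0,0,0,0,0],
  ],
)

```text
clock: 22.33
tool_pos: [0.4149, -0.4099, 0.1958]
orientation: [-179.9, 0.1, -156.5]
force: [-0.5, -0.5, 0.3]
opening: 0.0595
gripper_force: 0.0
```

```bash
python3 - <<'E'
from h import *
s=snapshot("top");cv2.imwrite("pics/t6.png",s["frame"][:,:,::-1]);o=get_obs();print(o["tool_pos"],o["force"],o["opening"])
for c,z in(("top",.018),):
    print(plates(c,[(.5265,-.3605)],z)[1],plates(c,[B])[1])
E
```

```text
[ 0.41609306 -0.40961035  0.19556832] [ 0.5298781  -0.61191605 -0.9382743 ] 0.059828018921949756
[((534.3994750976562, -438.34600830078125), (16.379724502563477, 54.23338317871094), 61.621238708496094)] [((476.39044189453125, -124.23833465576172), (91.76376342773438, 92.26431274414062), 74.37491607666016)]
```

View pics/t6.png

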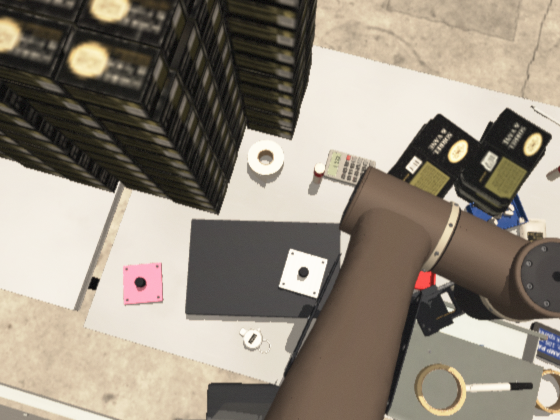

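The sound plate (303,272), roll and glue stick are unmoved, but the arm hides the tray here. I check with the scene camera.

```bash
python3 - <<'E'
from h import *
s,o=plates("scene",[(.5265,-.3605)],.018);print(o)
cv2.imwrite("pics/s7.png",cv2.resize(s["frame"][80:260,250:450,::-1],None,fx=3.2,fy=3.2))
E
```

```text
[((528.1131591796875, -359.393798828125), (92.66232299804688, 92.84066772460938), 66.28679656982422)]
```

View pics/s7.png

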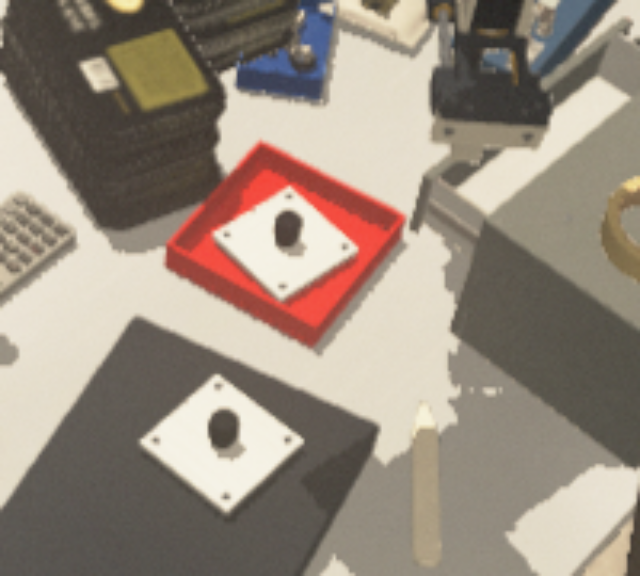

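The warped plate lies flat and centred in the tray (crop 287,243), and the gripper is clear of everything. I hand it in.

```bash
python3 -c "
from plant import *
print(close_job())"
```

```text
the job is handed in; nothing more can be done
None
```

I found the warped plate (the left one; its rocking corner yielded 4.5 mm), held that corner down for over a second at about 9 N, then set the plate flat in the red reject tray and handed the job in, with the sound plate, label roll and glue stick unmoved.

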